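# Show the gear board to the document camera

### The job

Get the gear board shown to the class: first clear the two paper balls off the grey stage into the orange waste bin, then draw the green gear board up out of its rack. Tip it back and hold it up centred in front of the document camera, about 24 cm from the lens, with its geared face square to the lens and its top edge uppermost, and finish while still holding it there, still and touching nothing but your gripper. Leave the other boards in the rack and everything else on the table where they are.

Things in the scene. Friction and masses are not known exactly. Their poses are not given: they have to be found in the camera images.
- gear_board: Lime-green board, 10 mm thick, 110 wide, 130 tall, 0.10 to 0.21 kg; three gears (orange, turquoise, red) stand up to 9 mm out of its front, 44 to 93 mm above its foot; the top 35 mm is bare for gripping across the thickness. Starts upright in one of the rack's slots, taller than its neighbours. Origin: centre of the underside. x points out of the geared face, y along the width, z to the top edge.
- board_mid (a point): Middle of the gear board: 65 mm up from its underside, midway through its width and thickness.
- rack: Blue fixed rack, 190 x 136 mm, 43 mm high, with three upright slots at x = -60, 0 and 60 mm, each 13 mm wide (x) and 120 mm long (y), open at the top, floor 8 mm above the table, walls 35 mm high. Origin: centre of the underside. The boards in it have its yaw, their front faces to its +x.
- stage: Grey presentation board lying fixed on the table under the camera, 200 (x) x 270 (y) x 4 mm. Origin: centre of the underside; top 4 mm above the table.
- paper1: Crumpled paper ball, stiff, about 40 mm across and 38 mm high with a small flat foot, 12 g, lying on the stage on its foot. Origin: middle of the foot, so its centre is 19 mm above.
- paper2: Second paper ball, the same as the first; at the start the two are at least 100 mm apart.
- bin: Orange open waste bin, fixed, 160 x 160 mm and 100 mm high, walls 4 mm, open at the top. Origin: centre of the underside, z up.
- camera_head: White camera head with a black lens, 70 mm wide, looking 45 degrees down towards the robot, on a fixed stand (425 mm pole on a 120 x 160 mm foot, behind the head). Origin: centre of the lens, 400 mm above the table. Its -x is the viewing direction, y is level across the picture, z is the picture's up. A board shown squarely has the same attitude as this frame.
- spare_yellow: Bystander: plain yellow board, 10 x 110 x 70 mm, upright in another slot of the rack. Origin: centre of the underside.
- spare_white: Bystander: plain white board, 10 x 110 x 70 mm, upright in another slot of the rack. Origin: centre of the underside.
- rover: Bystander: little green and white rover with four wheels, 90 x 72 x 66 mm, on the table. Origin: centre of the underside.
- tyre: Bystander: black rubber tyre lying flat, 44 mm across, 14 mm high. Origin: centre of the underside.
- beam: Bystander: lime-green beam, 16 x 112 x 16 mm, lying on the table. Origin: centre of the underside.
- pen_cup: Bystander: blue cup, 76 mm across, 100 mm high. Origin: centre of the underside.
- glue: Bystander: white glue bottle with a red cap, 52 mm across, 120 mm high. Origin: centre of the underside.
- table: The work table, top at height 0.

How it is judged:
On the way, in this order (a step that is already met when the one before it is completed fails the run):
1. both paper balls lie in the bin, let go (x of paper1 in the frame of bin between -0.08 and 0.08 m and y of paper1 in the frame of bin between -0.08 and 0.08 m and z of each of paper1, paper2 in the frame of bin below 0.085 m and x of paper2 in the frame of bin between -0.08 and 0.08 m and y of paper2 in the frame of bin between -0.08 and 0.08 m and contact force between each of paper1, paper2 and the fingers below 0.1 N), for 0.2 s.
2. the gear board is drawn up clear of the rack, held in the gripper (height (world z) of gear_board above 0.05 m and contact force between gear_board and the fingers above 1 N and contact force between gear_board and rack below 0.1 N), for 0.1 s.
At the end, for the whole second after the job is handed in: Both balls in the bin. Gripper alone holds the gear board, still, foot over 60 mm above the table; its middle 170 to 310 mm out from the lens and within 40 mm of the view line across and up the picture; geared face to the lens and width level within 0.26 rad, top edge up; others moved under 30 mm (x of paper1 in the frame of bin between -0.08 and 0.08 m and y of paper1 in the frame of bin between -0.08 and 0.08 m and z of each of paper1, paper2 in the frame of bin below 0.085 m and x of paper2 in the frame of bin between -0.08 and 0.08 m and y of paper2 in the frame of bin between -0.08 and 0.08 m and contact force between gear_board and the fingers above 1 N and contact force between gear_board and rack below 0.1 N and contact force between gear_board and stage below 0.1 N and contact force between gear_board and camera_head below 0.1 N and contact force between gear_board and table below 0.1 N and contact force between gear_board and bin below 0.1 N and contact force between gear_board and spare_yellow below 0.1 N and contact force between gear_board and spare_white below 0.1 N and contact force between gear_board and rover below 0.1 N and contact force between gear_board and tyre below 0.1 N and contact force between gear_board and beam below 0.1 N and contact force between gear_board and pen_cup below 0.1 N and contact force between gear_board and glue below 0.1 N and height (world z) of gear_board above 0.06 m and x of board_mid in the frame of camera_head between -0.31 and -0.17 m and y of board_mid in the frame of camera_head between -0.04 and 0.04 m and z of board_mid in the frame of camera_head between -0.04 and 0.04 m and angle between the x axis of gear_board and the x axis of camera_head, either way round below 0.26 rad and angle between the y axis of gear_board and the y axis of camera_head, either way round below 0.26 rad and angle between gear_board's own x axis and vertical below 1.2 rad and angle between gear_board's own z axis and vertical below 1.2 rad and linear speed of gear_board below 0.02 m/s and angular speed of gear_board below 0.15 rad/s); the arm keeps its last pose, push and grip.
It fails at once if the gear board is drawn out before both paper balls are in the bin (height (world z) of gear_board above 0.05 m and not (x of paper1 in the frame of bin between -0.08 and 0.08 m and y of paper1 in the frame of bin between -0.08 and 0.08 m and z of each of paper1, paper2 in the frame of bin below 0.085 m and x of paper2 in the frame of bin between -0.08 and 0.08 m and y of paper2 in the frame of bin between -0.08 and 0.08 m)).
It fails at once if another thing on the table or in the rack is moved more than 30 mm (distance of any of spare_yellow, spare_white, rover, tyre, beam, pen_cup, glue from where it was at the start of the episode above 0.03 m).
It also fails if it takes over 64 s, if anything falls off the work surface, if the arm or the gripper's body presses on something with over 40 N, if the wrist force passes 120 N, or if a joint passes its speed limit or range.

### The arm

A 6-joint arm with a two-finger parallel gripper is mounted at the origin on the work surface. World frame = base frame: x ahead of the robot, y to its left, z up, the work surface at z = 0. Lengths are in m, angles in rad, forces in N, time in s.
With the tool pointing down it reaches from about 0.375 to 0.9 m from the base axis. Payload 3.1 kg.
Tool frame: the origin (TCP) lies on the centre line of the jaws, within the pads' length; the fingertips stand 8 mm ahead of it and the grasp point (between the pads) lies 11 mm behind it; z points along the fingers, y is the line along which they close (so a half turn about z gives the same grasp; the last joint's range is limited). The gripper opens to 85 mm and grips with 20 to 120 N. Pads are 22 mm wide; open, the fingers measure 114 mm over their backs; the gripper's body (76 mm by 85 mm) begins 54 mm behind the grasp point. The pads swing forward as they close: fully open they stand 13 mm farther back than shut.
Start: joints at [1.163, 0.527, 1.433, -0, 1.181, -0.178], TCP at [0.142, 0.609, 0.239] pointing down, gripper open.
Joint ranges: [-3.08, 3.08], [-0.75, 2.2], [0.22, 2.44], [-1.43, 4.57], [0, 2.65], [-2.85, 2.85]. Speed limits (rad/s): [2.79, 2.79, 3.14, 3.14, 3.14, 3.14].

### API

Orientations are given as a unit quaternion [x, y, z, w].
In Python, from station import * gives the robot as it stands.
- The arm moves only by the tool play_rows, never from a script. Its argument "rows" is a list of rows, each a list of 3 entries, a list of its own where there are three numbers: the turn, a rotation vector about the tool's x, y, z in degrees, then the shift along the tool's x, y, z in mm, then the closure, from 0 (fully open) to 1 (shut). In form: [[[ax, ay, az], [dx, dy, dz], jaw], ...]. A call has 1 to 12 rows; each row shifts and turns the commanded pose from where the row before left it, along the tool's axes as they then stand; what a row does not reach is not made up. A row lasts 1/12 s, in which the tool goes at most 41.7 mm and 7.16 degrees, less where a joint would pass 70% of its speed; a pose out of reach is approached as far as the arm can. A call with a gripper value outside its range is refused whole. The fingers move at their own pace and stop on an object; "grip_force" is the grip in N (left out, the last holds). Time passes only in rows, so rows that do not move let the fingers close. It gives the time, the measured TCP pose, the force, the opening and the grip force at its end, in the units of the state.
- sense(): the state, without advancing time (a new reading comes with each control period).
- snapshot(name): name is "side" or "top"; returns (picture, depth): 384x512x3 uint8, red, green, blue; 384x512 float32, m along the optical axis (not along the pixel's ray), 0 where there is no reading.
- get_calibration(name): a dict with "vfov" (degrees; the focal length in pixels is half the picture's height over the tangent of half this angle, whatever the lens; pixels are square), "cx", "cy" (the principal point, pixels), "k1" (the pictures are not rectified: a ray, as slopes to the right and down, at radius r is drawn at 1 + k1 r^2 times it, then the intrinsics apply), "xyz" and "attitude" of the camera in the world. Camera axes: x right, y down, z forward; pixel columns grow to the right and rows downward; lengths in m; the calibration is good to about 2 mm. A picture is of the moment at which its call begins. get_calibration takes no time and is no camera call.
- sign_off(): hands the job in; it is judged then, once.
The state is a dict: "t": time; "q": joint angles; "qd": joint speeds; "tau": joint torques, N m; "tcp_pos": TCP position; "tool_rot": TCP orientation; "force": force on the tool from outside, world axes, zero at the start; "ft_torque": the same for the moment, N m; "finger_gap": opening from 0.0 (shut) to 1.0 (fully open); "gripper_force": force on a finger pad.
Only numpy, scipy, OpenCV 4.12 (cv2) and the standard library are available. Lean on these libraries where they do the work, as an engineer would, in place of code of your own. Each camera call takes 0.05 s, during which the arm holds its last target. There are 200 camera calls.

## Working session

There is one attempt and no reset: what is moved stays moved. The work goes in short steps, Python scripts to look and compute and a tool call to move; the robot and the scene stay as the last step left them, time stands still between calls to the robot, and variables do not carry over. Pictures are saved under pics/ and viewed, at most 10 in all, crops included, and the job is handed in when it is done.

Besides the shell and the picture viewer there is one more tool, called after "Call:" as name([rows], argument=value, ...), one row to a line, values as JSON. play_rows: Moves the arm, as the interface text tells. Its arguments: {"type":"object","properties":{"rows":{"type":"array","items":{"type":"array"}},"grip_force":{"type":"number"}},"required":["rows"]}

```bash
mkdir -p pics; ls
cat > h.py <<'E'
from station import *
import numpy as np, cv2
from scipy.spatial.transform import Rotation as R
def cloud(name):
    """picture, world points HxWx3 (nan where no depth)"""
    im,d=snapshot(name); c=get_calibration(name); h,w=d.shape
    f=h/2/np.tan(np.radians(c["vfov"])/2)
    K=np.array([[f,0,c["cx"]],[0,f,c["cy"]],[0,0,1.]])
    u,v=np.meshgrid(np.arange(w),np.arange(h))
    p=cv2.undistortPoints(np.stack([u,v],-1).reshape(-1,1,2).astype(np.float32),K,np.array([c["k1"],0,0,0.])).reshape(h,w,2)
    P=np.dstack([p,np.ones((h,w))])*d[...,None]
    W=P.reshape(-1,3)@R.from_quat(c["attitude"]).as_matrix().T+c["xyz"]
    W=W.reshape(h,w,3); W[d==0]=np.nan
    return im,W
def save(n,im): cv2.imwrite(f"pics/{n}.png",im[...,::-1])
E
python3 - <<'E'
from h import *
for n in("side","top"):
    c=get_calibration(n);print(n,c)
    im,W=cloud(n);save(n+"0",im);np.savez(n+"0",im=im,W=W)
print(sense())
E
```

```text
pics
side {'vfov': 53.331567855297074, 'cx': 256.3474500111397, 'cy': 193.68465916731924, 'k1': -0.04636629141105433, 'xyz': array([0.48733213, 0.9376547 , 1.15011833]), 'attitude': array([-0.04649573,  0.92249972, -0.38288895,  0.01511519])}
top {'vfov': 50.90910596147842, 'cx': 259.5585358243815, 'cy': 192.58515996465707, 'k1': -0.06976654463075492, 'xyz': array([0.38946368, 0.05640924, 1.39060081]), 'attitude': array([-0.70005977,  0.70808313, -0.07450576,  0.05462144])}
{'t': 0.1, 'q': array([ 1.16250753e+00,  5.28413275e-01,  1.43376364e+00,  3.26311361e-05,
        1.18146028e+00, -1.78506835e-01]), 'qd': array([-0.00054749, -0.00190539, -0.00390104, -0.00058527,  0.00187438,
        0.00113559]), 'tau': array([-4.66736619e-04, -4.43303132e+01, -1.78587377e+01, -2.21661817e-04,
        3.85208696e-03, -1.56018835e-06]), 'tcp_pos': array([0.14206248, 0.60798475, 0.23841022]), 'tool_rot': array([ 1.14644497e-01,  9.93406057e-01, -9.74218662e-04, -3.10089715e-04]), 'force': array([-0.26106116, -0.29792128, -0.70641087]), 'ft_torque': array([ 0.00488393, -0.02954427, -0.01229602]), 'gripper_force': 0.0, 'finger_gap': 1.0010544973884579}
```

View pics/top0.png

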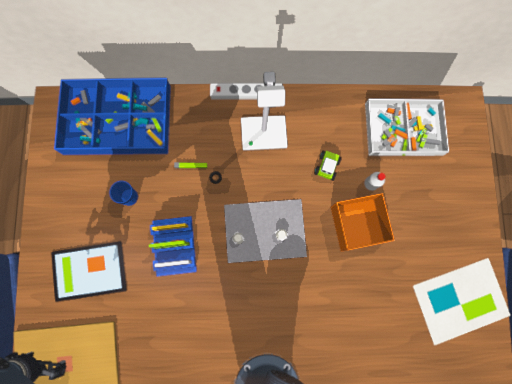

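View pics/side0.png

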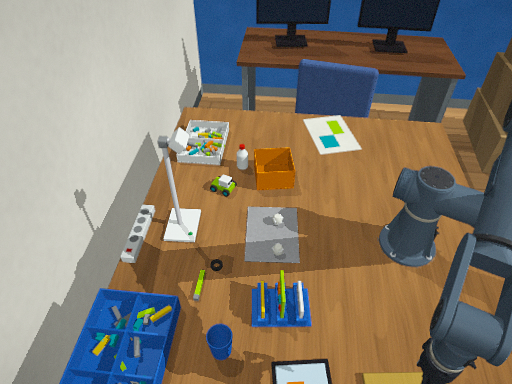

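The top view shows paper balls at (237,239) and (281,235), the bin at (363,221), and the rack at (173,246) with the green board in its middle slot. The camera head is at about (270,97), with its stand foot at (265,132). The side view shows the same layout with the head at (180,138). Next I'll measure positions from the depth.

```bash
cat > m.py <<'E'
from h import *
T=np.load("top0.npz");S=np.load("side0.npz")
def rect(W,m,name):
    p=W[m]; p=p[~np.isnan(p[:,0])]
    r=cv2.minAreaRect(p[:,:2].astype(np.float32)*1000)
    print(name,len(p),"med",np.median(p,0).round(3),"rect c",np.round(r[0],0),"sz",np.round(r[1],0),"ang",round(r[2],1),"z",np.percentile(p[:,2],[2,50,98]).round(3))
def hsv(im): return cv2.cvtColor(im,cv2.COLOR_RGB2HSV)
for nm,D in(("top",T),("side",S)):
    im,W=D["im"],D["W"];H=hsv(im);h,s,v=H[...,0],H[...,1],H[...,2];z=W[...,2]
    x,y=W[...,0],W[...,1]
    print("==",nm)
    org=(h<18)&(s>150)&(z>.09)&(z<.115)&(y<-.2); rect(W,org,"bin rim")
    stg=(s<40)&(abs(z-.004)<.006)&(x>.35)&(x<.75)&(y>-.2)&(y<.25);rect(W,stg,"stage")
    b=(z>.02)&(z<.06)&(s<60)&(x>.4)&(x<.65)&(y>-.13)&(y<.18)
    n,l=cv2.connectedComponents(b.astype(np.uint8))
    for i in range(1,n):
        if (l==i).sum()>8: rect(W,l==i,"ball")
    g=(h>28)&(h<50)&(s>120)&(z>.05)&(z<.2)&(y>.15)&(x<.75);rect(W,g,"gear board")
    g2=g&(z>.12);rect(W,g2,"gear top") if g2.sum()>3 else 0
    r=(h>100)&(h<125)&(s>150)&(z>.033)&(z<.05)&(y>.2)&(y<.45)&(x<.7)&(x>.3);rect(W,r,"rack")
    hd=(s<50)&(v>120)&(z>.3)&(x>.6)&(abs(y)<.3)
    rect(W,hd,"head all"); hh=hd&(z>.36);rect(W,hh,"head")
    rect(W,(s<50)&(v>150)&(z>-.01)&(z<.03)&(x>.7)&(x<1)&(abs(y)<.15),"foot")
E
python3 m.py
python3 - <<'E'
from h import *
S=np.load("side0.npz");T=np.load("top0.npz")
a=S["im"][100:170,140:230];b=T["im"][60:160,190:320];
a=cv2.resize(a,None,fx=5,fy=5);b=cv2.resize(b,(455,350))
save("crop1",np.hstack([a[:350,:340],b]))
E
```

```text
== top
bin rim 334 med [ 0.532 -0.331  0.099] rect c [ 555. -320.] sz [210. 162.] ang 10.6 z [0.091 0.099 0.106]
stage 4065 med [0.517 0.001 0.005] rect c [570.   9.] sz [312. 281.] ang 3.9 z [-0.     0.005  0.01 ]
ball 119 med [ 0.497 -0.053  0.039] rect c [498. -55.] sz [40. 38.] ang 21.1 z [0.022 0.039 0.048]
ball 112 med [0.486 0.092 0.04 ] rect c [486.  92.] sz [39. 37.] ang 0.2 z [0.03  0.04  0.047]
gear board 183 med [0.463 0.304 0.136] rect c [466. 310.] sz [ 15. 108.] ang 5.6 z [0.063 0.136 0.144]
gear top 127 med [0.463 0.307 0.138] rect c [464. 310.] sz [ 10. 108.] ang 6.7 z [0.123 0.138 0.144]
rack 570 med [0.455 0.301 0.044] rect c [523. 328.] sz [302. 162.] ang 19.3 z [0.036 0.044 0.049]
head all 693 med [ 0.818 -0.002  0.43 ] rect c [841.  -3.] sz [93. 70.] ang 1.8 z [0.416 0.43  0.448]
head 693 med [ 0.818 -0.002  0.43 ] rect c [841.  -3.] sz [93. 70.] ang 1.8 z [0.416 0.43  0.448]
foot 1432 med [0.862 0.004 0.017] rect c [903.  -0.] sz [200. 163.] ang 2.8 z [0.006 0.017 0.024]
== side
bin rim 183 med [ 0.527 -0.329  0.097] rect c [ 158. -991.] sz [1745.  276.] ang 58
[... 230 characters left out ...]
99 med [0.483 0.098 0.037] rect c [483.  93.] sz [34. 38.] ang 24.2 z [0.022 0.037 0.045]
gear board 174 med [0.461 0.328 0.135] rect c [461. 311.] sz [ 11. 112.] ang 6.1 z [0.062 0.135 0.141]
gear top 122 med [0.461 0.314 0.137] rect c [461. 310.] sz [ 10. 110.] ang 6.0 z [0.122 0.137 0.142]
rack 648 med [0.473 0.336 0.042] rect c [528. 331.] sz [316. 165.] ang 19.2 z [0.034 0.042 0.047]
head all 11613 med [ 1.317 -0.073  0.49 ] rect c [1058.  -13.] sz [532. 577.] ang 0.3 z [0.307 0.49  0.757]
head 9787 med [ 1.317 -0.088  0.528] rect c [1059.  -35.] sz [532. 532.] ang 0.3 z [0.367 0.528 0.761]
foot 1029 med [0.861 0.012 0.016] rect c [902.  30.] sz [206. 227.] ang 2.7 z [0.004 0.016 0.024]
```

View pics/crop1.png

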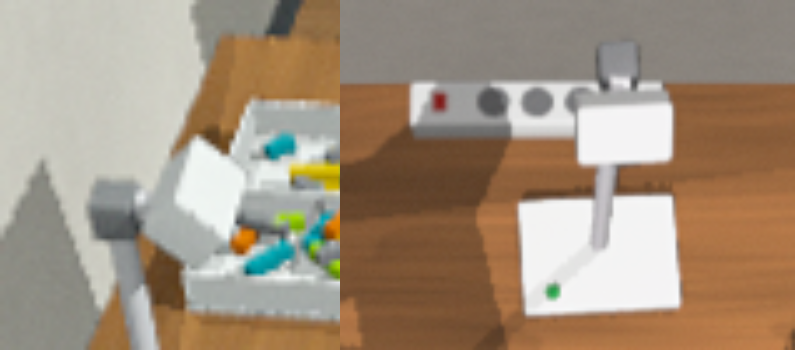

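The crop shows the head's white upper face sloping, with the lens facing down towards the robot and the stand behind it. Next I'll refine the bin, rack and head estimates.

```bash
cat > m2.py <<'E'
from m import *
print("#####")
im,W=T["im"],T["W"];H=hsv(im);h,s,v=H[...,0],H[...,1],H[...,2];x,y,z=W[...,0],W[...,1],W[...,2]
u,vv=np.meshgrid(np.arange(512),np.arange(384))
rect(W,(h<18)&(s>150)&(z>.085)&(z<.115)&(u>325)&(u<400)&(vv>185)&(vv<255),"bin")
rect(W,(h>100)&(h<125)&(s>130)&(z>.033)&(z<.05)&(u>145)&(u<203)&(vv>210)&(vv<285),"rack")
for nm,D,box in(("top",T,(255,288,80,110)),("side",S,(168,192,125,160))):
    im,W=D["im"],D["W"];z=W[...,2]
    m=(z>.3)&(z<.5)&(W[...,0]<.95)&(u>box[0])&(u<box[1])&(vv>box[2])&(vv<box[3])
    p=W[m];a=(p[:,0]+p[:,2])/2**.5;b=(p[:,2]-p[:,0])/2**.5
    print(nm,len(p),"along x",np.percentile(a,[0,2,10,50,90,98,100]).round(3),"up",np.percentile(b,[0,2,10,50,90,98,100]).round(3),"y",np.percentile(p[:,1],[0,2,50,98,100]).round(3))
    k=b>np.percentile(b,98)-.012 # upper face
    print(" upper face",k.sum(),"along",np.percentile(a[k],[2,50,98]).round(3),"y",np.percentile(p[k,1],[2,50,98]).round(3),"up",np.median(b[k]).round(3),"z",np.percentile(p[k,2],[2,98]).round(3))
    if nm=="top":
        r=cv2.minAreaRect(np.stack([a[k],p[k,1]],1).astype(np.float32)*1000);print(r)
print(sense()["t"])
E
python3 m2.py | sed '1,/#####/d'
```

```text
bin 383 med [ 0.534 -0.336  0.099] rect c [ 531. -324.] sz [162. 162.] ang 10.6 z [0.086 0.099 0.105]
rack 596 med [0.454 0.301 0.044] rect c [464. 310.] sz [155. 136.] ang 6.2 z [0.036 0.044 0.049]
top 617 along x [0.853 0.858 0.864 0.887 0.9   0.908 0.91 ] up [-0.322 -0.314 -0.299 -0.267 -0.264 -0.262 -0.261] y [-0.038 -0.037 -0.003  0.031  0.031]
 upper face 451 along [0.858 0.88  0.9  ] y [-0.037 -0.004  0.029] up -0.266 z [0.417 0.448]
((878.06884765625, -3.5143165588378906), (45.7140998840332, 69.14321899414062), 0.791823148727417)
side 365 along x [0.85  0.855 0.86  0.881 0.898 0.9   0.901] up [-0.372 -0.301 -0.294 -0.267 -0.263 -0.262 -0.26 ] y [-0.041 -0.035  0.013  0.032  0.033]
 upper face 225 along [0.856 0.878 0.899] y [-0.036  0.002  0.03 ] up -0.265 z [0.416 0.447]
0.1
```

```bash
cat >> h.py <<'E'
def go(*ways, yaw=96, tilt=0):
    """from the present pose: turn about tool axes, then shifts (mm) in the turned axes, for each way point"""
    s=sense();A=R.from_quat(s["tool_rot"])
    c,n=np.cos(np.radians(yaw)),np.sin(np.radians(yaw))
    G=R.from_matrix(np.array([[c,n,0],[n,-c,0],[0,0,-1.]]).T)*R.from_euler("x",-tilt,degrees=True)
    print("t",round(s["t"],2),"tcp",s["tcp_pos"].round(4),"gap",round(s["finger_gap"],2),"turn",np.degrees((A.inv()*G).as_rotvec()).round(1))
    p=s["tcp_pos"]
    for w in ways:
        print(w,"shift",(G.inv().apply(np.array(w)-p)*1000).round(0));p=np.array(w)
E
python3 -c "
from h import *
go((.485,.092,.239),(.485,.092,.019),yaw=96)"
```

```text
t 0.1 tcp [0.1421 0.608  0.2384] gap 1.0 turn [-0.1  0.1 70.8]
(0.485, 0.092, 0.239) shift [-549.  287.   -1.]
(0.485, 0.092, 0.019) shift [  0.   0. 220.]
```

Call:
play_rows([
  [[0,0,7.1],[0,0,0],0],
  [[0,0,7.1],[0,0,0],0],
  [[0,0,7.1],[0,0,0],0],
  [[0,0,7.1],[0,0,0],0],
  [[0,0,7.1],[0,0,0],0],
  [[0,0,7.1],[0,0,0],0],
  [[0,0,7.1],[0,0,0],0],
  [[0,0,7.1],[0,0,0],0],
  [[0,0,7.1],[0,0,0],0],
  [[0,0,7],[0,0,0],0],
  [[0,0,0],[-20,10,0],0],
  [[0,0,0],[-30,16,0],0],
], grip_force=25)

```text
t: 1.1
tcp_pos: [0.1723, 0.5627, 0.2387]
tool_rot: [0.668, 0.744, 0.0, -0.001]
force: [1.3, -0.7, 0.2]
finger_gap: 1.004
gripper_force: 0.0
```

Call:
play_rows([
  [[0,0,0],[-35,18,0],0],
  [[0,0,0],[-35,18,0],0],
  [[0,0,0],[-35,18,0],0],
  [[0,0,0],[-35,18,0],0],
  [[0,0,0],[-35,18,0],0],
  [[0,0,0],[-35,18,0],0],
  [[0,0,0],[-35,18,0],0],
  [[0,0,0],[-35,18,0],0],
  [[0,0,0],[-35,18,0],0],
  [[0,0,0],[-35,18,0],0],
  [[0,0,0],[-35,18,0],0],
  [[0,0,0],[-35,18,0],0],
])

```text
t: 2.1
tcp_pos: [0.4321, 0.1643, 0.2392]
tool_rot: [0.67, 0.743, -0.0, -0.0]
force: [0.1, 0.1, 0.5]
finger_gap: 1.003
gripper_force: 0.0
```

```bash
python3 -c "
from h import *
go((.485,.092,.1),(.485,.092,.014),yaw=96)"
```

```text
t 2.1 tcp [0.4321 0.1643 0.2392] gap 1.0 turn [-0.  -0.  -0.1]
(0.485, 0.092, 0.1) shift [-77.  45. 139.]
(0.485, 0.092, 0.014) shift [ 0.  0. 86.]
```

Call:
play_rows([
  [[0,0,0],[-26,15,15],0],
  [[0,0,0],[-26,15,30],0],
  [[0,0,0],[-25,15,30],0],
  [[0,0,0],[0,0,30],0],
  [[0,0,0],[0,0,30],0],
  [[0,0,0],[0,0,4],0],
  [[0,0,0],[0,0,0],0],
])

```text
t: 2.68
tcp_pos: [0.4822, 0.0946, 0.0993]
tool_rot: [0.67, 0.743, -0.002, -0.002]
force: [-0.1, 0.3, 0.3]
finger_gap: 1.002
gripper_force: 0.0
```

```bash
python3 -c "
from h import *
im,W=cloud('top');save('t1',cv2.resize(im[190:290,190:330],None,fx=4,fy=4))
go((.485,.092,.014),yaw=96)"
```

```text
t 2.73 tcp [0.4835 0.0948 0.1008] gap 1.0 turn [-0.1 -0.  -0.1]
(0.485, 0.092, 0.014) shift [-3.  1. 87.]
```

View pics/t1.png

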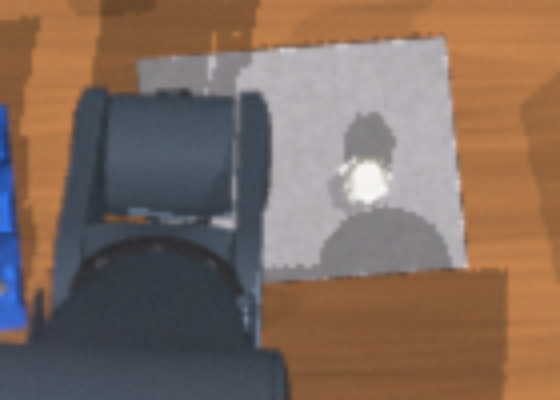

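The arm covers the first ball in the top view, and the second ball at crop (365,182) is undisturbed. I'll descend and grip on the measured position.

Call:
play_rows([
  [[0,0,0],[-3,1,25],0],
  [[0,0,0],[0,0,28],0],
  [[0,0,0],[0,0,22],0],
  [[0,0,0],[0,0,11],0],
  [[0,0,0],[0,0,0],0.3],
  [[0,0,0],[0,0,0],0.8],
  [[0,0,0],[0,0,0],0.8],
  [[0,0,0],[0,0,0],0.8],
  [[0,0,0],[0,0,0],0.8],
  [[0,0,0],[0,0,0],0.8],
  [[0,0,0],[0,0,0],0.8],
  [[0,0,0],[0,0,0],0.8],
], grip_force=25)

```text
t: 3.73
tcp_pos: [0.4864, 0.0919, 0.0167]
tool_rot: [0.67, 0.743, 0.001, 0.001]
force: [0.1, 1.2, 6.0]
finger_gap: 0.453
gripper_force: 24.9
```

Call:
play_rows([
  [[0,0,0],[0,0,0],0.8],
  [[0,0,0],[0,0,-20],0.8],
  [[0,0,0],[0,0,-35],0.8],
  [[0,0,0],[0,0,-38],0.8],
  [[0,0,0],[0,0,-38],0.8],
  [[0,0,0],[0,0,-30],0.8],
  [[0,0,0],[0,0,-20],0.8],
  [[0,0,0],[0,0,0],0.8],
])

```text
t: 4.4
tcp_pos: [0.4881, 0.0919, 0.2013]
tool_rot: [0.669, 0.743, 0.004, 0.004]
force: [0.4, 0.4, -0.3]
finger_gap: 0.457
gripper_force: 25.5
```

```bash
python3 -c "
from h import *
go((.537,-.293,.195),(.537,-.293,.11),yaw=96)"
```

```text
t 4.4 tcp [0.4881 0.0919 0.2013] gap 0.46 turn [ 0.7  0.1 -0. ]
(0.537, -0.293, 0.195) shift [-388.    8.    6.]
(0.537, -0.293, 0.11) shift [ 0.  0. 85.]
```

Call:
play_rows([
  [[0.7,0,0],[-20,0,0],0.8],
  [[0,0,0],[-36,1,0],0.8],
  [[0,0,0],[-36,1,0],0.8],
  [[0,0,0],[-36,1,0],0.8],
  [[0,0,0],[-36,1,0],0.8],
  [[0,0,0],[-36,1,0],0.8],
  [[0,0,0],[-36,1,0],0.8],
  [[0,0,0],[-36,1,0],0.8],
  [[0,0,0],[-36,1,0],0.8],
  [[0,0,0],[-36,1,0],0.8],
  [[0,0,0],[-30,0,0],0.8],
  [[0,0,0],[-14,0,0],0.8],
])

```text
t: 5.4
tcp_pos: [0.5343, -0.2973, 0.1953]
tool_rot: [0.671, 0.742, -0.005, -0.003]
force: [0.2, 0.0, 0.0]
finger_gap: 0.454
gripper_force: 25.5
```

Call:
play_rows([
  [[0,0,0],[0,0,0],0.8],
  [[0,0,0],[0,0,20],0.8],
  [[0,0,0],[0,0,35],0.8],
  [[0,0,0],[0,0,25],0.8],
  [[0,0,0],[0,0,0],0.8],
  [[0,0,0],[0,0,0],0.25],
  [[0,0,0],[0,0,0],0.25],
  [[0,0,0],[0,0,0],0.25],
  [[0,0,0],[0,0,-30],0.25],
  [[0,0,0],[0,0,-35],0.25],
  [[0,0,0],[0,0,-20],0.1],
  [[0,0,0],[0,0,0],0],
])

```text
t: 6.4
tcp_pos: [0.5379, -0.2955, 0.2084]
tool_rot: [0.669, 0.743, -0.004, 0.003]
force: [0.6, -0.8, 1.6]
finger_gap: 0.989
gripper_force: 0.0
```

```bash
python3 -c "
from h import *
go((.497,-.055,.195),(.497,-.055,.014),yaw=96)
im,W=cloud('side');save('s1',cv2.resize(im[130:290,220:400],None,fx=4,fy=3.7))"
```

```text
t 6.4 tcp [ 0.5379 -0.2955  0.2084] gap 0.99 turn [-0.1  0.6 -0. ]
(0.497, -0.055, 0.195) shift [243. -16.  13.]
(0.497, -0.055, 0.014) shift [  0.   0. 181.]
```

View pics/s1.png

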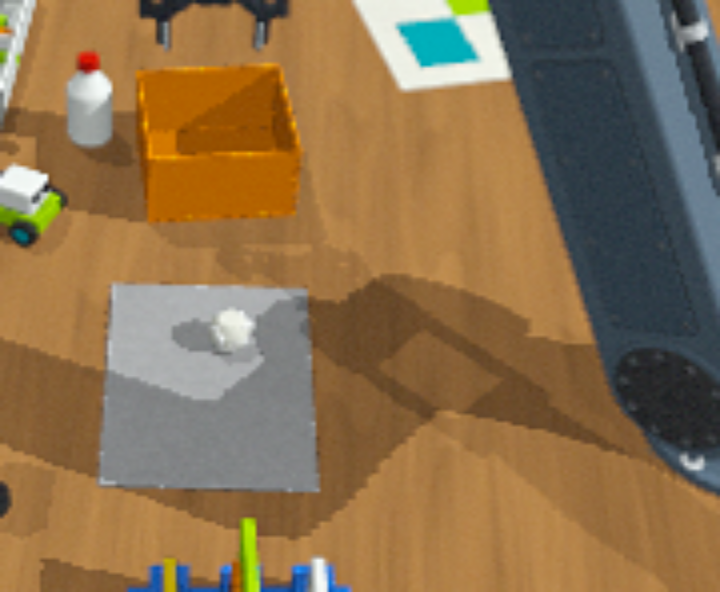

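The side view shows the first ball gone from the stage and nothing outside the bin. The ball should lie behind the bin's near wall, which I'll check from the top later. Ball 2 is at crop (233,330), unchanged.

Call:
play_rows([
  [[0,0.6,0],[20,-1,0],0],
  [[0,0,0],[36,-2,1],0],
  [[0,0,0],[36,-3,2],0],
  [[0,0,0],[36,-3,2],0],
  [[0,0,0],[36,-3,3],0],
  [[0,0,0],[36,-2,3],0],
  [[0,0,0],[29,-2,2],0],
  [[0,0,0],[14,0,10],0],
  [[0,0,0],[0,0,25],0],
  [[0,0,0],[0,0,30],0],
  [[0,0,0],[0,0,20],0],
  [[0,0,0],[0,0,0],0],
])

```text
t: 7.45
tcp_pos: [0.4889, -0.0509, 0.1021]
tool_rot: [0.669, 0.743, -0.003, -0.012]
force: [-0.1, -0.2, -0.8]
finger_gap: 1.002
gripper_force: 0.0
```

```bash
python3 -c "
from h import *
go((.497,-.055,.014),yaw=96)
im,W=cloud('top');c=im[190:260,320:400];h=cv2.cvtColor(c,cv2.COLOR_RGB2HSV);m=(h[...,1]<90)&(h[...,2]>60);m[:, :18]=0
w=W[190:260,320:400];k=m&(abs(w[...,0]-.531)<.07)&(abs(w[...,1]+.324)<.07);print(k.sum(),np.nanmedian(w[k],0),np.nanmax(w[k],0))
"
```

```text
t 7.45 tcp [ 0.4889 -0.0509  0.1021] gap 1.0 turn [-1.1 -0.8 -0. ]
(0.497, -0.055, 0.014) shift [-5.  8. 88.]
74 [ 0.47380151 -0.29126511  0.04072266] [ 0.49001942 -0.27670589  0.04938829]
```

Call:
play_rows([
  [[-1.1,-0.8,0],[-5,8,15],0],
  [[0,0,0],[0,0,28],0],
  [[0,0,0],[0,0,28],0],
  [[0,0,0],[0,0,15],0],
  [[0,0,0],[0,0,0],0.3],
  [[0,0,0],[0,0,0],0.8],
  [[0,0,0],[0,0,0],0.8],
  [[0,0,0],[0,0,0],0.8],
  [[0,0,0],[0,0,0],0.8],
  [[0,0,0],[0,0,0],0.8],
  [[0,0,0],[0,0,0],0.8],
  [[0,0,0],[0,0,0],0.8],
])

```text
t: 8.5
tcp_pos: [0.502, -0.0569, 0.0211]
tool_rot: [0.67, 0.743, 0.002, 0.005]
force: [-1.4, 0.1, 6.9]
finger_gap: 0.458
gripper_force: 25.2
```

Call:
play_rows([
  [[0,0,0],[0,0,0],0.8],
  [[0,0,0],[0,0,-20],0.8],
  [[0,0,0],[0,0,-35],0.8],
  [[0,0,0],[0,0,-38],0.8],
  [[0,0,0],[0,0,-38],0.8],
  [[0,0,0],[0,0,-30],0.8],
  [[0,0,0],[0,0,-20],0.8],
  [[0,0,0],[0,0,0],0.8],
])

```text
t: 9.17
tcp_pos: [0.5023, -0.0567, 0.2057]
tool_rot: [0.669, 0.743, 0.004, 0.009]
force: [0.4, -1.5, -0.7]
finger_gap: 0.453
gripper_force: 25.5
```

```bash
python3 -c "
from h import *
go((.550,-.34,.195),(.550,-.34,.11),yaw=96)"
```

```text
t 9.17 tcp [ 0.5023 -0.0567  0.2057] gap 0.45 turn [ 1.   0.5 -0.1]
(0.55, -0.34, 0.195) shift [-287.   18.   11.]
(0.55, -0.34, 0.11) shift [ 0.  0. 85.]
```

Call:
play_rows([
  [[1,0.5,0],[-20,1,0],0.8],
  [[0,0,0],[-36,2,1],0.8],
  [[0,0,0],[-36,2,1],0.8],
  [[0,0,0],[-36,2,1],0.8],
  [[0,0,0],[-36,2,1],0.8],
  [[0,0,0],[-36,3,1],0.8],
  [[0,0,0],[-36,3,2],0.8],
  [[0,0,0],[-33,2,2],0.8],
  [[0,0,0],[-18,1,2],0.8],
  [[0,0,0],[0,0,0],0.8],
])

```text
t: 10.0
tcp_pos: [0.5469, -0.3441, 0.1865]
tool_rot: [0.671, 0.741, -0.003, -0.005]
force: [0.5, -0.8, 0.3]
finger_gap: 0.456
gripper_force: 25.5
```

Call:
play_rows([
  [[0,0,0],[0,0,0],0.8],
  [[0,0,0],[0,0,20],0.8],
  [[0,0,0],[0,0,35],0.8],
  [[0,0,0],[0,0,25],0.8],
  [[0,0,0],[0,0,0],0.8],
  [[0,0,0],[0,0,0],0.25],
  [[0,0,0],[0,0,0],0.25],
  [[0,0,0],[0,0,0],0.25],
  [[0,0,0],[0,0,-30],0.25],
  [[0,0,0],[0,0,-35],0.25],
  [[0,0,0],[0,0,-25],0.1],
  [[0,0,0],[0,0,0],0],
])

```text
t: 11.0
tcp_pos: [0.5508, -0.3424, 0.2065]
tool_rot: [0.669, 0.743, -0.002, 0.003]
force: [0.2, -0.5, 0.9]
finger_gap: 0.991
gripper_force: 0.0
```

```bash
python3 -c "
from h import *
go((.463,.310,.22),(.463,.310,.117),yaw=96.2)"
```

```text
t 11.0 tcp [ 0.5508 -0.3424  0.2065] gap 0.99 turn [ 0.   0.4 -0.3]
(0.463, 0.31, 0.22) shift [658. -17. -13.]
(0.463, 0.31, 0.117) shift [  0.   0. 103.]
```

Call:
play_rows([
  [[0,0,0],[20,0,-1],0],
  [[0,0,0],[36,-1,-1],0],
  [[0,0,0],[36,-1,-1],0],
  [[0,0,0],[36,-1,-1],0],
  [[0,0,0],[36,-1,-1],0],
  [[0,0,0],[36,-1,-1],0],
  [[0,0,0],[36,-1,-1],0],
  [[0,0,0],[36,-1,-1],0],
  [[0,0,0],[36,-1,-1],0],
  [[0,0,0],[36,-1,-1],0],
  [[0,0,0],[36,-1,-1],0],
  [[0,0,0],[36,-1,-1],0],
])

```text
t: 12.0
tcp_pos: [0.4933, 0.0748, 0.2135]
tool_rot: [0.67, 0.743, -0.001, -0.004]
force: [0.8, -0.1, 0.3]
finger_gap: 1.001
gripper_force: 0.0
```

Call:
play_rows([
  [[0,0,0],[36,-1,0],0],
  [[0,0,0],[36,-1,0],0],
  [[0,0,0],[36,-1,0],0],
  [[0,0,0],[36,-1,0],0],
  [[0,0,0],[36,-1,0],0],
  [[0,0,0],[36,-1,0],0],
  [[0,0,0],[20,0,0],0],
  [[0,0,0],[6,0,0],0],
  [[0,0,0],[0,0,0],0],
  [[0,0,0],[0,0,0],0],
])

```text
t: 12.83
tcp_pos: [0.4623, 0.3127, 0.2139]
tool_rot: [0.669, 0.743, -0.002, -0.005]
force: [0.0, -0.1, -0.3]
finger_gap: 0.997
gripper_force: 0.0
```

```bash
python3 -c "
from h import *
go((.463,.310,.22),(.463,.310,.117),yaw=96.2)
im,W=cloud('top');w=W
b=(abs(w[...,0]-.531)<.07)&(abs(w[...,1]+.324)<.07);h=cv2.cvtColor(im,cv2.COLOR_RGB2HSV);k=(b&(h[...,1]<90)&(h[...,2]>60)).astype(np.uint8)
n,l=cv2.connectedComponents(k)
for i in range(1,n):
  if (l==i).sum()>10: print('ball',(l==i).sum(),np.nanmedian(w[l==i],0).round(3))
im,W=cloud('side');h=cv2.cvtColor(im,cv2.COLOR_RGB2HSV);z=W[...,2]
g=(h[...,0]>28)&(h[...,0]<50)&(h[...,1]>120)&(z>.12)&(z<.16)&(W[...,1]>.2);print(cv2.minAreaRect(W[g][:,:2].astype(np.float32)*1000))
"
```

```text
t 12.83 tcp [0.4623 0.3127 0.2139] gap 1.0 turn [-0.5 -0.3 -0.2]
(0.463, 0.31, 0.22) shift [-3.  0. -6.]
(0.463, 0.31, 0.117) shift [  0.   0. 103.]
ball 121 [ 0.506 -0.34   0.038]
ball 74 [ 0.474 -0.292  0.041]
((460.930419921875, 309.7978515625), (10.096939086914062, 111.47623443603516), 5.803999900817871)
```

Both balls lie in the bin, so I'll grip the board.

Call:
play_rows([
  [[-0.5,-0.3,0],[-3,0,15],0],
  [[0,0,0],[0,0,28],0],
  [[0,0,0],[0,0,28],0],
  [[0,0,0],[0,0,18],0.3],
  [[0,0,0],[0,0,8],0.5],
  [[0,0,0],[0,0,0],0.6],
  [[0,0,0],[0,0,0],0.7],
  [[0,0,0],[0,0,0],1],
  [[0,0,0],[0,0,0],1],
  [[0,0,0],[0,0,0],1],
  [[0,0,0],[0,0,0],1],
  [[0,0,0],[0,0,0],1],
], grip_force=60)

```text
t: 13.93
tcp_pos: [0.4635, 0.3106, 0.1179]
tool_rot: [0.669, 0.743, 0.001, 0.0]
force: [0.2, -0.9, 6.6]
finger_gap: 0.106
gripper_force: 59.4
```

Call:
play_rows([
  [[0,0,0],[0,0,0],1],
  [[0,0,0],[0,0,0],1],
  [[0,0,0],[0,0,0],1],
])

```text
t: 14.18
tcp_pos: [0.4635, 0.3106, 0.1179]
tool_rot: [0.669, 0.743, 0.001, 0.0]
force: [-0.3, -0.3, 7.3]
finger_gap: 0.108
gripper_force: 59.4
```

Call:
play_rows([
  [[0,0,0],[0,0,-8],1],
  [[0,0,0],[0,0,-15],1],
  [[0,0,0],[0,0,-20],1],
  [[0,0,0],[0,0,-25],1],
  [[0,0,0],[0,0,-25],1],
  [[0,0,0],[0,0,-25],1],
  [[0,0,0],[0,0,-25],1],
  [[0,0,0],[0,0,-15],1],
  [[0,0,0],[0,0,-6],1],
  [[0,0,0],[0,0,0],1],
])

```text
t: 15.02
tcp_pos: [0.463, 0.3105, 0.282]
tool_rot: [0.669, 0.743, 0.001, 0.0]
force: [0.7, -0.2, -1.1]
finger_gap: 0.104
gripper_force: 58.9
```

```bash
python3 -c "
from h import *
im,W=cloud('side');h=cv2.cvtColor(im,cv2.COLOR_RGB2HSV);z=W[...,2]
g=(h[...,0]>28)&(h[...,0]<50)&(h[...,1]>120)&(z>.1)&(z<.35)&(W[...,1]>.2)&(W[...,0]<.6);p=W[g];print(g.sum(),np.percentile(p,[1,50,99],axis=0).round(3))
u,s,v=np.linalg.svd(p-p.mean(0),full_matrices=False);print('normal',v[2].round(3),s)
go((.52,.15,.282),(.54,-.01,.282),yaw=92)
save('s2',im)"
```

```text
202 [[0.451 0.289 0.182]
 [0.458 0.358 0.286]
 [0.464 0.365 0.305]]
normal [-0.994 -0.113 -0.009] [0.59557683 0.24935472 0.04404219]
t 15.07 tcp [0.4622 0.3102 0.2805] gap 0.1 turn [-0.1 -0.   3.9]
(0.52, 0.15, 0.282) shift [-162.   52.   -1.]
(0.54, -0.01, 0.282) shift [-161.   14.    0.]
```

View pics/s2.png

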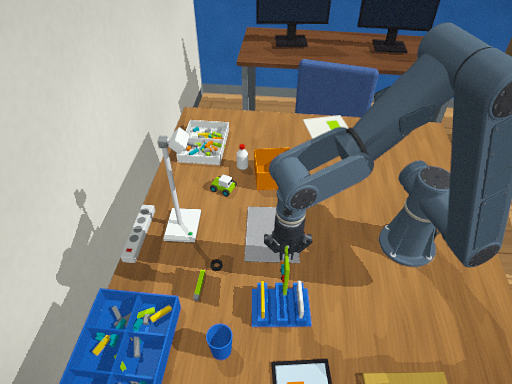

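The side view shows the board hanging clear above the rack at (287,270), with the neighbouring boards in place. I'll carry it in front of the camera next.

Call:
play_rows([
  [[0,0,2],[0,0,0],1],
  [[0,0,1.9],[0,0,0],1],
  [[0,0,0],[-16,5,0],1],
  [[0,0,0],[-30,7,0],1],
  [[0,0,0],[-36,8,0],1],
  [[0,0,0],[-36,8,0],1],
  [[0,0,0],[-36,8,0],1],
  [[0,0,0],[-36,8,0],1],
  [[0,0,0],[-36,8,0],1],
  [[0,0,0],[-36,7,0],1],
  [[0,0,0],[-36,7,0],1],
  [[0,0,0],[-25,0,0],1],
])

```text
t: 16.07
tcp_pos: [0.5403, -0.0134, 0.2784]
tool_rot: [0.695, 0.719, -0.002, -0.001]
force: [0.5, 0.7, -1.2]
finger_gap: 0.105
gripper_force: 58.9
```

Call:
play_rows([
  [[0,0,0],[0,0,0],1],
  [[-3,0,0],[0,0,0],1],
  [[-5,0,0],[0,0,0],1],
  [[-5,0,0],[0,0,0],1],
  [[-5,0,0],[0,0,0],1],
  [[-5,0,0],[0,0,0],1],
  [[-5,0,0],[0,0,0],1],
  [[-5,0,0],[0,0,0],1],
  [[-5,0,0],[0,0,0],1],
  [[-5,0,0],[0,0,0],1],
  [[-2,0,0],[0,0,0],1],
  [[0,0,0],[0,0,0],1],
])

```text
t: 17.07
tcp_pos: [0.5388, -0.0042, 0.2777]
tool_rot: [0.651, 0.678, 0.253, 0.231]
force: [0.1, 0.4, -1.6]
finger_gap: 0.103
gripper_force: 59.0
```

```bash
python3 -c "
from h import *
go((.605,-.010,.261),yaw=92,tilt=45)"
```

```text
t 17.07 tcp [ 0.5388 -0.0042  0.2777] gap 0.1 turn [-5.  -1.1 -0.1]
(0.605, -0.01, 0.261) shift [-8. 35. 58.]
```

Call:
play_rows([
  [[0,0,0],[0,0,0],1],
  [[0,0,0],[0,0,0],1],
])

```text
t: 17.23
tcp_pos: [0.5416, -0.0053, 0.28]
tool_rot: [0.649, 0.678, 0.253, 0.233]
force: [0.1, -0.8, -1.0]
finger_gap: 0.105
gripper_force: 59.0
```

```bash
python3 -c "
from h import *
go((.605,-.010,.261),yaw=92,tilt=45);print(sense()['q'].round(2))"
```

```text
t 17.23 tcp [ 0.5416 -0.0053  0.28  ] gap 0.11 turn [-4.7 -1.   0.1]
(0.605, -0.01, 0.261) shift [-7. 31. 58.]
[-0.37  0.22  2.1   1.01  0.32 -1.31]
```

Call:
play_rows([
  [[0,0,0],[-1,5,8],1],
  [[0,0,0],[-1,6,10],1],
  [[0,0,0],[-1,6,12],1],
  [[0,0,0],[-2,6,12],1],
  [[0,0,0],[-1,5,10],1],
  [[0,0,0],[-1,3,6],1],
  [[-2,-0.5,0],[0,0,0],1],
  [[-2,-0.5,0],[0,0,0],1],
  [[0,0,0],[0,0,0],1],
  [[0,0,0],[0,0,0],1],
  [[0,0,0],[0,0,0],1],
])

```text
t: 18.15
tcp_pos: [0.6038, -0.0087, 0.2566]
tool_rot: [0.643, 0.67, 0.269, 0.256]
force: [0.1, -1.2, -1.1]
finger_gap: 0.106
gripper_force: 59.0
```

```bash
python3 -c "
from h import *
go((.605,-.010,.261),yaw=92,tilt=45);print(sense()['q'].round(2),abs(sense()['qd']).max())
im,W=cloud('side');h=cv2.cvtColor(im,cv2.COLOR_RGB2HSV);z=W[...,2]
g=(h[...,0]>28)&(h[...,0]<50)&(h[...,1]>120)&(z>.1)&(z<.35)&(W[...,1]>-.1)&(W[...,1]<.1)&(W[...,0]<.75);p=W[g];print(g.sum(),np.nanpercentile(p,[1,50,99],axis=0).round(3))
u,s,v=np.linalg.svd(p-p.mean(0),full_matrices=False);print('normal',v[2].round(3),s)
save('s3',im)"
```

```text
t 18.15 tcp [ 0.6038 -0.0087  0.2566] gap 0.11 turn [-1.5 -0.4  0.1]
(0.605, -0.01, 0.261) shift [-1.  4. -2.]
[-0.32  0.35  2.03  1.41  0.25 -1.67] 0.020732291837795343
368 [[ 0.584 -0.062  0.182]
 [ 0.637  0.018  0.222]
 [ 0.678  0.048  0.276]]
normal [0.724 0.053 0.688] [0.84668599 0.60843136 0.06215437]
```

View pics/s3.png

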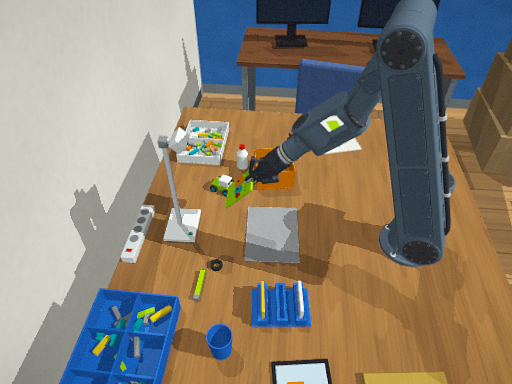

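The side view shows the board at (238,188), tilted square to the head at (180,138) and clear of everything. The rack neighbours and the other items are unmoved. I'll let it settle, then hand in.

Call:
play_rows([
  [[0,0,0],[0,0,0],1],
  [[0,0,0],[0,0,0],1],
  [[0,0,0],[0,0,0],1],
  [[0,0,0],[0,0,0],1],
  [[0,0,0],[0,0,0],1],
  [[0,0,0],[0,0,0],1],
])

```text
t: 18.7
tcp_pos: [0.6035, -0.0086, 0.2566]
tool_rot: [0.644, 0.669, 0.269, 0.256]
force: [0.5, 0.0, -0.9]
finger_gap: 0.107
gripper_force: 59.0
```

```bash
python3 -c "
from h import *
s=sense();print(s['tcp_pos'],abs(s['qd']).max(),s['gripper_force']);print(sign_off())"
```

```text
[ 0.60350013 -0.00863947  0.25664555] 0.001436875133360004 58.99085998535156
the job is handed in; nothing more can be done
None
```

I handed the job in at about 19 s of robot time: both paper balls are in the bin, and the gear board is held still and square to the lens, about 24.5 cm from it by my measurements; the sign-off returned no verdict.

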